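# Offer the tea caddy from the drawer

## Robot

A 6-joint arm with a two-finger parallel gripper is mounted at the origin on a cart in front of the work surface, level with it; the furniture and walls round the work are solid. World frame = base frame: x ahead of the robot, y to its left, z up, the work surface at z = 0. Lengths are in m, angles in degrees, forces in N, time in s.
With the tool pointing down it reaches from about 0.35 to 0.875 m from the base axis. Payload 4.2 kg.
Tool frame: the origin (TCP) lies on the front face of the gripper's body, between the roots of the fingers; the fingertips stand finger_overhang ahead of it and the grasp point (between the pads) lies 51 mm ahead of it (finger_overhang is the distance from the TCP to the fingertips, in m); z points along the fingers, y is the line along which they close (so a half turn about z gives the same grasp; the last joint's range is limited). The gripper opens to 87 mm and grips with 3 to 60 N. Pads are 19 mm wide; open, the fingers measure 117 mm over their backs; the gripper's body (75 mm by 190 mm) begins 51 mm behind the grasp point.
Start: joints at [14.817, 22.042, 0.453, 0, -68.411, -14.817], TCP at [0.625, 0, 0.292] pointing down, gripper open.
Joint ranges: [-179.83, 179.83], [-69.29, 118.12], [-61.27, 80.66], [-181.25, 117.63], [-171.15, -9.14], [-177.46, 177.46]. Speed limits (degrees/s): [159.86, 159.86, 180, 180, 180, 180].

## Interface

Orientations are given as a 3x3 rotation matrix whose columns are the frame's x, y, z axes.
In Python, from station import sense, capture, camera_model, finish_job, finger_overhang gives the robot as it stands. The module is installed in compiled form; this text tells all that it offers.
- The arm moves only by the tool jog_arm, never from a script. Its argument "rows" is a list that holds one entry, the list of rows, each a list of 4 numbers: the shift along the tool's x, y, z in m, then the turn about the tool's z in rad. A call has 1 to 20 rows; each row shifts and turns the commanded pose from where the row before left it, along the tool's axes as they then stand; what a row does not reach is not made up. A row lasts 1/8 s, in which the tool goes at most 62.5 mm and 10.7 degrees, less where a joint would pass 70% of its speed; a pose out of reach is approached as far as the arm can. A call is refused whole if a number of a shift passes 0.0625 or a number of a turn 0.188, either way. A call with a gripper value outside its range is refused whole. "claw" is the opening, from 0 (shut) to 1 (fully open), set as the call begins (left out, the last holds). The fingers move at their own pace and stop on an object; the grip force is fixed at half the most. Time passes only in rows, so rows that do not move let the fingers close. It gives the time, the measured TCP pose, the force, the opening and the grip force at its end, in the units of the state.
- sense(): the state, without advancing time (a new reading comes with each control period).
- capture(name): name is "scene" or "side" or "wrist"; returns the picture (400x640x3 uint8, red, green, blue); there is no depth.
- camera_model(name): a dict with "fovy" (degrees; the focal length in pixels is half the picture's height over the tangent of half this angle, whatever the lens; pixels are square), "cx", "cy" (the principal point, pixels), "eye" and "rotation" of the camera in the world. Camera axes: x right, y down, z forward; pixel columns grow to the right and rows downward; lengths in m; the calibration is good to about 2 mm. A picture is of the moment at which its call begins: read the wrist's pose just before it. camera_model takes no time and is no camera call; for the wrist camera it gives the pose at the moment of the call.
- finish_job(): hands the job in; it is judged then, once.
The state is a dict: "time_s": time; "joints": joint angles; "joint_velocities": joint speeds; "effort": joint torques, N m; "tcp_pos": TCP position; "ee_rot": TCP orientation; "wrist_force": force on the tool from outside, world axes, zero at the start; "moment": the same for the moment, N m; "gripper_width": opening from 0.0 (shut) to 1.0 (fully open); "gripper_force": force on a finger pad.
Only numpy, scipy, OpenCV 4.12 (cv2) and the standard library are available. Lean on these libraries where they do the work, as an engineer would, in place of code of your own. Each camera call takes 0.05 s, during which the arm holds its last target. There are 200 camera calls.

## Task

I want to choose a tea: pull the tea drawer fully open by its knob and leave it open, then lift the wooden tea caddy out of it by the grip bar in its middle, with both boxes of tea staying in it. Keep it level all the way and finish while holding it, level and still, with its underside about 10 cm (at least 8) above the top of the drawer unit and touching nothing else. Do not disturb the mug and the jam jar beside the unit or the small box on top of it.

Things in the scene. Friction and masses are not known exactly. Their poses are not given: they have to be found in the camera images.
- hob_cover: fixed flat wooden board over the hob and drainer, 490 (x) x 505 (y) mm, its top is 30 mm above the worktop. Wall shelves hang over its rear: from x = 0.62 on, underside 0.6 m above the worktop (and a lamp bar over the sink at 0.58); origin: centre of its underside, on the worktop
- tea_unit: small fixed countertop drawer unit, white sides, light wood top and drawer front, standing on the board: 226 mm wide (its y), case 200 mm deep (its x), 112 mm high. Origin: centre of its underside. Its -x axis points out of the drawer front, towards the robot; it stands turned by up to about 0.2 rad
- tea_drawer (a joint): travel of the unit's only drawer, m: 0 shut (as at the start), 0.136 at the end stop; slides along the unit's -x, friction 2 N + 6 N per m/s, stays where left. Front panel 14 mm thick, outer face 114 mm before the unit's origin when shut, top edge 99 mm above its underside; sides 70 mm. The caddy is clear of the unit's top panel from 0.12 on
- tea_knob (a point): centre of the head of the drawer's steel knob, to be pinched from above: a cylinder 26 mm in diameter, axis along the unit's x, 15 mm long, its middle 30 mm out from the drawer front, on a 12 mm stem; on the unit's y = 0 plane, 78 mm above the unit's underside (34 mm below its top); moves with the drawer
- tea_caddy: loose wooden tray 114 (x) x 170 (y) mm, walls 32 mm high, 6 mm floor, upright centre board along x with a hand slot, 66 mm high in all, 0.28 to 0.42 kg. Stands in the drawer (3 to 4 mm play each side), turned as the unit, underside 25 mm above the unit's; hidden while the drawer is shut, moves with it. Origin: centre of its underside, z up
- caddy_grip (a point): middle of the caddy's grip bar, 56 mm above the caddy's underside: bar along the caddy's x, 104 mm long, 12 mm thick (y), 20 mm high, rounded; its top is 10 mm above this point. Under it an open slot 13 mm high; the boxes beside it reach at most 28 mm above the caddy's underside
- tea_carton: loose flat card box of tea, brown and cream, 64 x 99 x 17 mm, 0.04 to 0.1 kg, lying loosely in one of the caddy's two compartments (each 74 mm wide in y, 104 mm long in x; left or right varies). Origin: centre of its underside
- sachet_box: loose card box of tea sachets, brown and cream, 62 x 70 x 22 mm, 0.04 to 0.1 kg, lying loosely in the caddy's other compartment. Origin: centre of its underside
- beige_mug: bystander: beige mug 86 x 116 x 88 mm standing on the board to the left (+y) of the unit, handle towards the robot. Origin: centre of its underside
- jam_jar: bystander: jar of red jam with a white lid, 69 mm in diameter, 99 mm high, also on the board to the left of the unit; it and the mug may change places. Origin: centre of its underside
- plaster_box: bystander: small blue and white card box 59 x 77 x 18 mm lying on the rear half of the unit's top. Origin: centre of its underside

How it is judged:
By the outcome, as a careful person would: the job done as asked, in the order asked, and still so for the second after the job is handed in, while the arm keeps its last pose, push and grip.
It also fails if it takes over 48 s, if anything falls off the work surface, if the arm or the gripper's body presses on something with over 40 N, if the wrist force passes 120 N, or if a joint passes its speed limit or range.

## Working session

There is one attempt and no reset: what is moved stays moved. The work goes in short steps, Python scripts to look and compute and a tool call to move; the robot and the scene stay as the last step left them, time stands still between calls to the robot, and variables do not carry over. Pictures are saved under pics/ and viewed, at most 10 in all, crops included, and the job is handed in when it is done.

Besides the shell and the picture viewer there is one more tool, called after ">>>" as name([rows], argument=value, ...), one row to a line, values as JSON. jog_arm: Moves the arm, as the interface text tells. Its arguments: {"type":"object","properties":{"rows":{"type":"array"},"claw":{"type":"number"}},"required":["rows"]}

```bash
mkdir -p pics; python3 - <<'E'
from station import *
import cv2,json
s=sense();print(s,finger_overhang)
for n in("scene","side","wrist"):
    m=camera_model(n);print(n,m)
    cv2.imwrite(f"pics/{n}0.png",capture(n)[:,:,::-1])
E
```

```text
{'time_s': 0.0, 'joints': array([ 1.48161800e+01,  2.20905506e+01,  3.79102822e-01, -2.69268803e-02,
       -6.84123648e+01, -1.48167889e+01]), 'joint_velocities': array([-0.04518129, -0.0503143 ,  0.02717736, -0.02048224,  0.03034509,
       -0.01411677]), 'effort': array([ 5.69075401e-04, -3.90661991e+01,  1.87403029e+01,  4.22001421e+00,
        1.09914420e-02, -1.81494070e-04]), 'tcp_pos': array([6.24542748e-01, 1.11584599e-05, 2.91162387e-01]), 'ee_rot': array([[-1.83865644e-04, -9.99997561e-01, -2.20079867e-03],
       [-9.99999975e-01,  1.84152443e-04, -1.30114077e-04],
       [ 1.30519042e-04,  2.20077469e-03, -9.99997570e-01]]), 'wrist_force': array([ 0.45794788, -0.10200208, -0.65872782]), 'moment': array([-0.04785554, -0.01798438,  0.03319204]), 'gripper_force': 0.0, 'gripper_width': 0.996826964590756} 0.0697
scene {'fovy': 42.316694384290024, 'cx': 315.8088945214651, 'cy': 202.63332674073078, 'eye': array([ 0.37856494, -0.41841341,  0.8685972 ]), 'rotation': array([[ 0.82868561, -0.45945065,  0.3196643 ],
       [-0.55956035, -0.69344991,  0.45389364],
       [ 0.01312944, -0.5550066 , -0.83174233]])}
side {'fovy': 48.46231657182696, 'cx': 318.0979778625631, 'cy': 195.74818964256588, 'eye': array([0.05211174, 0.42567064, 0.53071054]), 'rotation': array([[-0.57351108, -0.40174106,  0.71392518],
       [-0.81908746,  0.29551987, -0.49169476],
       [-0.0134451 , -0.86675956, -0.49854499]])}
wrist {'fovy': 64.66250731274651, 'cx': 316.9377665963016, 'cy': 196.62471424581034, 'eye': array([ 0.62365965, -0.0839083 ,  0.38366673]), 'rotation': array([[-9.99995419e-01,  1.70588790e-03, -2.50028621e-03],
       [ 8.64900690e-04,  9.52654105e-01,  3.04054943e-01],
       [ 2.90059157e-03,  3.04051387e-01, -9.52651217e-01]])}
```

View pics/scene0.png

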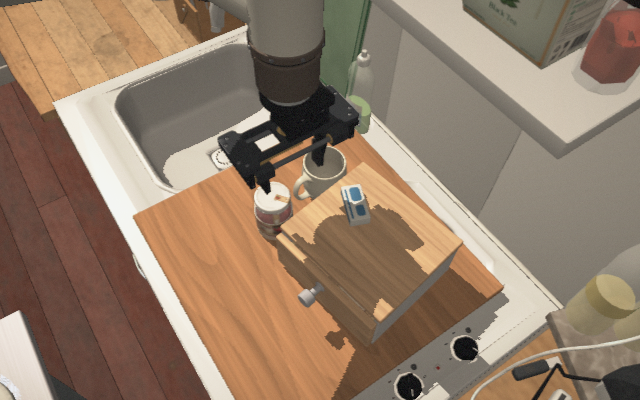

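View pics/wrist0.png

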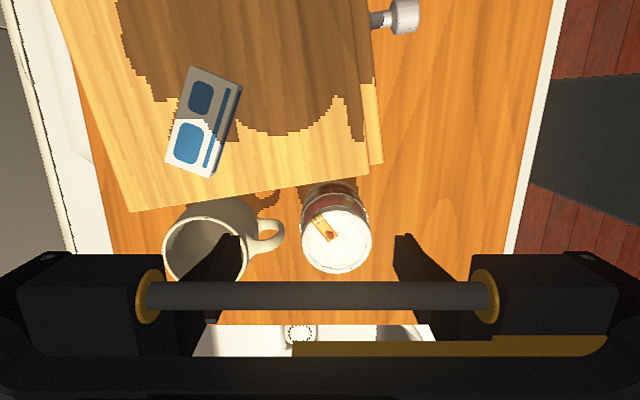

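The scene view shows the unit with top corners near (281,229), (362,163) and (462,241), and the knob head near (308,297). In the wrist view the knob head is near (405,16), the top's left front corner is at (369,173) and its rear corner at (131,211).

```bash
cat > h.py <<'E'
import numpy as np
from station import *
def ray(m,uv,z):
    f=200/np.tan(np.radians(m["fovy"])/2)
    d=m["rotation"]@np.array([(uv[0]-m["cx"])/f,(uv[1]-m["cy"])/f,1])
    return m["eye"]+d*(z-m["eye"][2])/d[2]
def proj(m,p):
    f=200/np.tan(np.radians(m["fovy"])/2)
    c=m["rotation"].T@(np.array(p)-m["eye"]); return c[:2]/c[2]*f+[m["cx"],m["cy"]]
E
python3 - <<'E'
from h import *
import cv2
im=cv2.imread("pics/scene0.png")[150:350,260:480]
cv2.imwrite("pics/crop1.png",cv2.resize(im,None,fx=3,fy=3,interpolation=cv2.INTER_CUBIC)[:600])
s=camera_model("scene");w=camera_model("wrist")
for n,uv in dict(fl=(281,229),bl=(362,163),br=(462,241)).items(): print(n,ray(s,uv,.142))
print("knob",ray(s,(310,294),.108),ray(w,(405,16),.108+.0)); print(ray(w,(369,173),.142),ray(w,(131,211),.142))
E
```

```text
fl [ 0.58145043 -0.0333992   0.142     ]
bl [0.77411592 0.00303246 0.142     ]
br [ 0.81322921 -0.21436663  0.142     ]
knob [ 0.5659393  -0.14233653  0.108     ] [ 0.55465323 -0.14278029  0.108     ]
[ 0.5822556  -0.02613058  0.142     ] [0.7744632  0.00529472 0.142     ]
```

View pics/crop1.png

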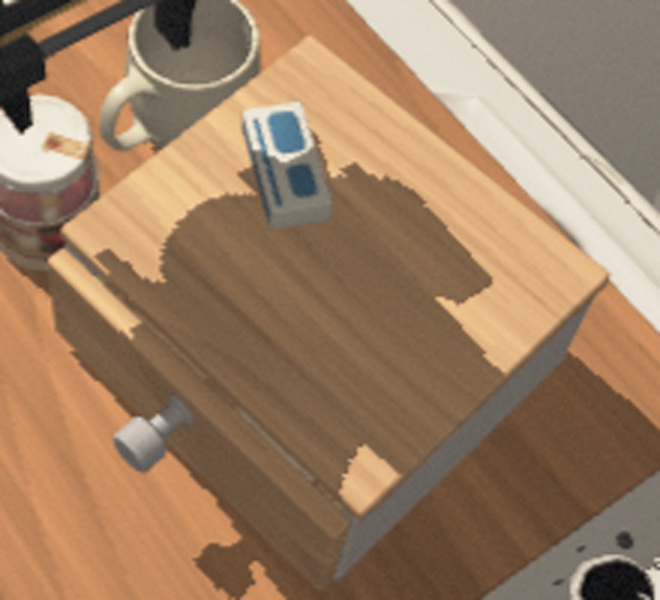

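The crop shows the top's corners at full-picture (280.7,229.3), (363.3,162.3), (462.3,241.7) and (384,322.3), and the knob head's middle at (307.5,297).

```bash
python3 - <<'E'
from h import *
from scipy.optimize import least_squares
s=camera_model("scene");w=camera_model("wrist")
L=[(-.1,.113,.112),(.1,.113,.112),(.1,-.113,.112),(-.1,-.113,.112),(-.144,0,.078)]
obs=[(s,L[i],u) for i,u in enumerate([(280.7,229.3),(363.3,162.3),(462.3,241.7),(384,322.3),(307.5,297)])]+[(w,L[0],(369,173)),(w,L[1],(131,211)),(w,L[4],(405,17))]
def W(p,l):
    c,si=np.cos(p[2]),np.sin(p[2]);return np.array([p[0]+c*l[0]-si*l[1],p[1]+si*l[0]+c*l[1],.03+l[2]])
f=lambda p:np.concatenate([proj(m,W(p,l))-u for m,l,u in obs])
r=least_squares(f,[.69,-.12,.18],loss='soft_l1');p=r.x
print(p,np.degrees(p[2]),f(p).round(1))
print("knob",W(p,L[4]),"dir out",-np.cos(p[2]),-np.sin(p[2]))
print("knob open",W(p,(-.28,0,.078)),"grip open",W(p,(-.136,0,.081)))
E
```

```text
[ 0.69793754 -0.12160527  0.16004874] 9.170117335722262 [-2.2 -3.5 -0.2 -1.5  1.6  0.2 -4.4  0.5 -2.1  1.4  1.3  0.2 -5.   0.7
 -1.3 -3.6]
knob [ 0.55577793 -0.14455402  0.108     ] dir out -0.9872195169853988 -0.15936632418147825
knob open [ 0.42151607 -0.16622784  0.108     ] grip open [ 0.56367568 -0.14327909  0.111     ]
```

>>> jog_arm([
  [[0.029,0.014,0.002,0],[0.029,0.014,0.002,0],[0.029,0.014,0.002,0],[0.029,0.014,0.002,0],[0.029,0.014,0.002,0],[0,0,0,0.176],[0,0,0,0.176],[0,0,0,0.176],[0,0,0,0.176],[0,0,0,0.176],[0,0,0,0.176],[0,0,0,0.176],[0,0,0,0.176],[0,0,0,0],[0,0,0,0]],
], claw=1)

```text
time_s: 2.02
tcp_pos: [0.5549, -0.145, 0.2821]
ee_rot: [[-0.986, -0.165, -0.0], [-0.165, 0.986, 0.0], [0.0, 0.0, -1.0]]
wrist_force: [-1.1, 0.7, 0.3]
gripper_width: 1.005
gripper_force: 0.0
```

```bash
python3 - <<'E'
from h import *
import cv2,pickle
s=sense();m=camera_model("wrist");pickle.dump((s,m),open("w1.pkl","wb"))
print(s["time_s"],s["tcp_pos"],s["ee_rot"].round(4),s["joints"].round(1))
print(proj(m,(.5558,-.1446,.108)))
cv2.imwrite("pics/w1.png",capture("wrist")[:,:,::-1])
E
```

```text
2.025 [ 0.55489633 -0.14498509  0.28208062] [[-9.864e-01 -1.645e-01 -4.000e-04]
 [-1.645e-01  9.864e-01  0.000e+00]
 [ 3.000e-04  1.000e-04 -1.000e+00]] [  1.5  17.5  -7.9  -0.  -64.7 -82.1]
[316.79237743 198.10542698]
```

View pics/w1.png

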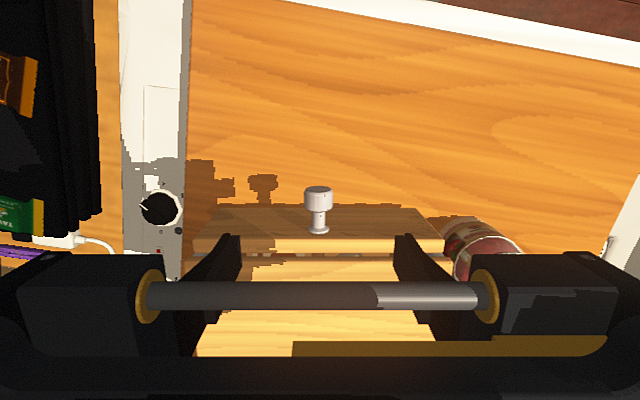

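The knob head's middle is at (318,199), within about 1 mm of the prediction, and the drawer front lies level in the picture, so the yaw is right. Next I descend and pinch.

>>> jog_arm([
  [[0,0,0.02,0],[0,0,0.02,0],[0,0,0.02,0],[0,0,0.02,0],[0,0,0.02,0],[0,0,0.012,0],[0,0,0.01,0],[0,0,0,0]],
])

```text
time_s: 3.08
tcp_pos: [0.5548, -0.145, 0.1598]
ee_rot: [[-0.987, -0.162, -0.001], [-0.162, 0.987, -0.0], [0.001, 0.0, -1.0]]
wrist_force: [-0.2, 0.8, -0.5]
gripper_width: 0.999
gripper_force: 0.0
```

>>> jog_arm([
  [[0,0,0,0],[0,0,0,0],[0,0,0,0],[0,0,0,0],[0,0,0,0],[0,0,0,0],[0,0,0,0],[0,0,0,0]],
], claw=0)

```text
time_s: 4.08
tcp_pos: [0.5548, -0.1442, 0.1602]
ee_rot: [[-0.987, -0.162, -0.0], [-0.162, 0.987, 0.001], [0.0, 0.001, -1.0]]
wrist_force: [-0.9, 5.0, 1.9]
gripper_width: 0.283
gripper_force: 30.0
```

>>> jog_arm([
  [[0.004,0.0,0,0],[0.008,0,0,0],[0.01,0,0,0],[0.01,0,0,0],[0.01,0,0,0],[0.01,0,0,0],[0.01,0,0,0],[0.01,0,0,0],[0.01,0,0,0],[0.01,0,0,0],[0.01,0,0,0],[0.01,0,0,0],[0.008,0,0,0],[0.006,0,0,0],[0.004,0,0,0],[0,0,0,0]],
])

```text
time_s: 6.08
tcp_pos: [0.4263, -0.1655, 0.1601]
ee_rot: [[-0.987, -0.162, -0.0], [-0.162, 0.987, 0.001], [0.0, 0.001, -1.0]]
wrist_force: [-0.5, 6.8, -0.5]
gripper_width: 0.284
gripper_force: 30.0
```

>>> jog_arm([
  [[0.003,0.0,0,0],[0.002,0,0,0],[0.001,0,0,0],[0.001,0,0,0],[0,0,0,0]],
])

```text
time_s: 6.7
tcp_pos: [0.4205, -0.1665, 0.1602]
ee_rot: [[-0.987, -0.162, 0.002], [-0.162, 0.987, 0.001], [-0.002, 0.001, -1.0]]
wrist_force: [1.5, 6.5, -1.9]
gripper_width: 0.282
gripper_force: 30.0
```

>>> jog_arm([
  [[0,0,0,0],[0,0,0,0],[0,0,0,0],[0,0,0,0],[0,0,0,0]],
], claw=1)

```text
time_s: 7.32
tcp_pos: [0.4198, -0.1673, 0.1603]
ee_rot: [[-0.987, -0.162, 0.0], [-0.162, 0.987, -0.0], [-0.0, -0.0, -1.0]]
wrist_force: [0.4, 0.1, -0.2]
gripper_width: 0.768
gripper_force: 0.0
```

>>> jog_arm([
  [[0,0,-0.01,0],[0,0,-0.02,0],[0,0,-0.025,0],[0,0,-0.025,0],[0,0,-0.025,0],[0,0,-0.025,0],[-0.02,0,0,0],[-0.025,0,0,0],[-0.025,0,0,0],[-0.025,0,0,0],[-0.025,0,0,0],[-0.024,0,0,0],[0,0,0,0],[0,0,0,0]],
])

```text
time_s: 9.07
tcp_pos: [0.5616, -0.1437, 0.2893]
ee_rot: [[-0.987, -0.162, -0.002], [-0.162, 0.987, 0.0], [0.002, 0.001, -1.0]]
wrist_force: [-0.1, 0.4, -1.0]
gripper_width: 1.0
gripper_force: 0.0
```

```bash
python3 - <<'E'
from h import *
import cv2,pickle
s=sense();m=camera_model("wrist");pickle.dump((s,m),open("w2.pkl","wb"))
print(s["time_s"],s["tcp_pos"],s["ee_rot"].round(4))
u=np.array([.9864,.165,0])
g=np.array([.5625,-.143,.121])
for k in(-.052,0,.052): print(proj(m,g+k*u))
cv2.imwrite("pics/w2.png",capture("wrist")[:,:,::-1])
cv2.imwrite("pics/s2.png",capture("scene")[:,:,::-1])
E
```

```text
9.075 [ 0.56159292 -0.14370533  0.28928835] [[-9.868e-01 -1.621e-01 -2.000e-03]
 [-1.621e-01  9.868e-01  2.000e-04]
 [ 1.900e-03  5.000e-04 -1.000e+00]]
[316.8707802  140.26575489]
[317.09453029 200.54720657]
[317.29414558 254.32640266]
```

View pics/w2.png

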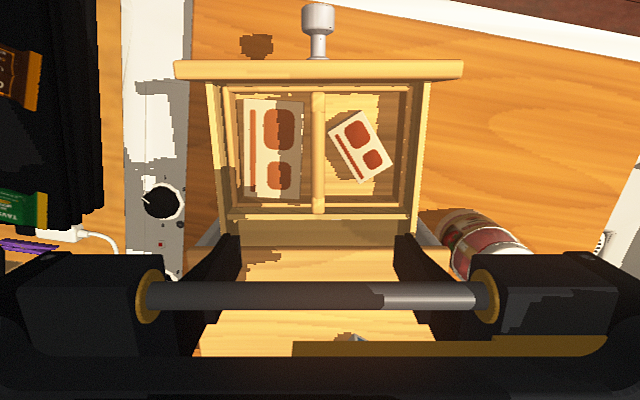

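View pics/s2.png

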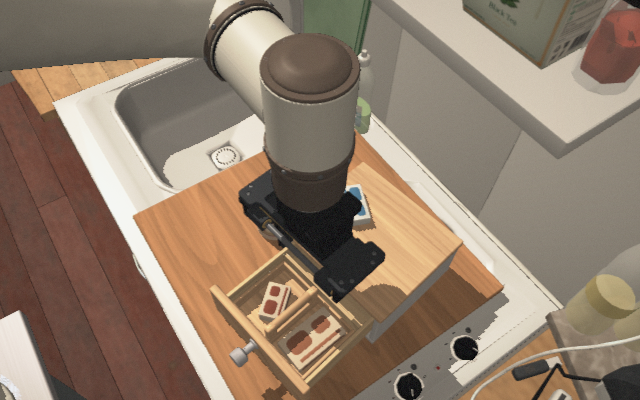

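The wrist view shows the drawer fully open, with the carton in the left compartment and the sachet box in the right one. The grip bar runs from about (318.5,92) to (318.5,213).

```bash
python3 - <<'E'
from h import *
import pickle
s,m=pickle.load(open("w2.pkl","rb"))
a=[ray(m,u,.119) for u in((318.5,93),(318.5,212))];print(a,np.linalg.norm(a[0]-a[1]))
g=sum(a)/2;d=g-s["tcp_pos"];print(g,s["ee_rot"].T@d)
for u in((206,82),(432,82),(213,232),(417,232),(183,70),(455,70)): print(u,s["ee_rot"].T@(ray(m,u,.10 if u[1]!=70 else .129)-s["tcp_pos"]))
E
```

```text
[array([ 0.47465234, -0.15624745,  0.119     ]), array([ 0.57348961, -0.13993657,  0.119     ])] 0.10017410576101249
[ 0.52407098 -0.14809201  0.119     ] [0.03740573 0.00165889 0.17036232]
(206, 82) [ 0.09650184 -0.09266012  0.1894257 ]
(432, 82) [0.09637686 0.0970035  0.1895291 ]
(213, 232) [-0.04027339 -0.10042449  0.18915557]
(417, 232) [-0.04051708  0.09736192  0.18926317]
(183, 70) [ 0.10374274 -0.09932625  0.16043608]
(455, 70) [0.10361718 0.10327431 0.16054654]
```

>>> jog_arm([
  [[0.018,0.001,0,0],[0.019,0.0005,0,0],[0,0,0.02,0],[0,0,0.02,0],[0,0,0.02,0],[0,0,0.02,0],[0,0,0.02,0],[0,0,0.012,0],[0,0,0.008,0],[0,0,0.006,0],[0,0,0,0]],
])

```text
time_s: 10.55
tcp_pos: [0.5251, -0.1484, 0.1642]
ee_rot: [[-0.987, -0.162, -0.0], [-0.162, 0.987, -0.0], [0.0, 0.0, -1.0]]
wrist_force: [0.1, 0.1, -0.1]
gripper_width: 0.999
gripper_force: 0.0
```

>>> jog_arm([
  [[0,0,0,0],[0,0,0,0],[0,0,0,0],[0,0,0,0],[0,0,0,0],[0,0,0,0],[0,0,0,0],[0,0,0,0],[0,0,0,0],[0,0,0,0]],
], claw=0)

```text
time_s: 11.8
tcp_pos: [0.5252, -0.1484, 0.1643]
ee_rot: [[-0.987, -0.162, 0.0], [-0.162, 0.987, -0.0], [-0.0, -0.0, -1.0]]
wrist_force: [0.5, -0.2, 0.3]
gripper_width: 0.135
gripper_force: 30.0
```

>>> jog_arm([
  [[0,0,-0.002,0],[0,0,-0.003,0],[0,0,-0.004,0],[0,0,-0.005,0],[0,0,-0.006,0],[0,0,-0.006,0],[0,0,-0.005,0],[0,0,-0.003,0],[0,0,0,0]],
])

```text
time_s: 12.92
tcp_pos: [0.5252, -0.1484, 0.1985]
ee_rot: [[-0.987, -0.162, 0.0], [-0.162, 0.987, 0.0], [-0.0, -0.0, -1.0]]
wrist_force: [0.6, -0.4, -4.3]
gripper_width: 0.137
gripper_force: 30.0
```

```bash
python3 - <<'E'
from h import *
import cv2
s=sense();print(s["wrist_force"],s["moment"],s["tcp_pos"])
a=capture("wrist");b=capture("side")
cv2.imwrite("pics/l1.png",np.vstack([cv2.resize(a,(480,300)),cv2.resize(b,(480,300))])[:,:,::-1])
E
```

```text
[ 0.56422216 -0.3778758  -4.34105883] [-0.06095599 -0.1044237  -0.01294868] [ 0.52521163 -0.14835004  0.19847182]
```

View pics/l1.png

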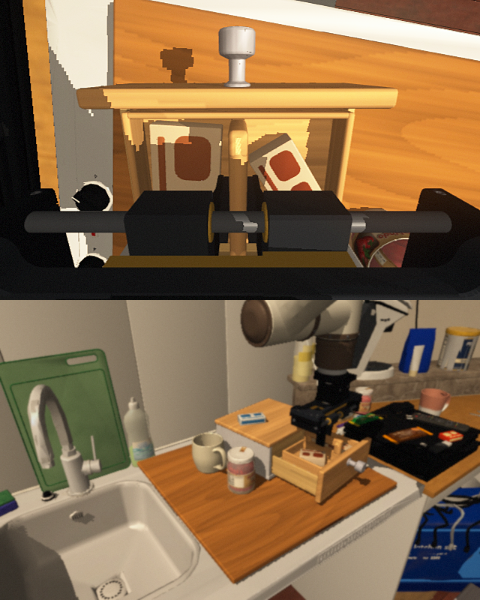

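The caddy has come up about 34 mm with both boxes in it, and the mug, jar and plaster box are untouched. The load is about 4.5 N, so I keep lifting.

>>> jog_arm([
  [[0,0,-0.003,0],[0,0,-0.006,0],[0,0,-0.009,0],[0,0,-0.01,0],[0,0,-0.011,0],[0,0,-0.012,0],[0,0,-0.012,0],[0,0,-0.012,0],[0,0,-0.012,0],[0,0,-0.012,0],[0,0,-0.012,0],[0,0,-0.012,0],[0,0,-0.011,0],[0,0,-0.01,0],[0,0,-0.007,0],[0,0,-0.004,0],[0,0,-0.002,0],[0,0,0,0],[0,0,0,0],[0,0,0,0]],
])

```text
time_s: 15.52
tcp_pos: [0.5251, -0.1484, 0.355]
ee_rot: [[-0.987, -0.162, -0.001], [-0.162, 0.987, 0.0], [0.001, 0.0, -1.0]]
wrist_force: [-0.2, 0.0, -3.6]
gripper_width: 0.136
gripper_force: 30.0
```

```bash
python3 - <<'E'
from h import *
import cv2
s=sense();print(s["wrist_force"],s["moment"],s["tcp_pos"],s["joint_velocities"].round(2))
a=capture("wrist");b=capture("side")[0:250,240:640]
cv2.imwrite("pics/l2.png",np.vstack([cv2.resize(a,(480,300)),cv2.resize(b,(480,300))])[:,:,::-1])
E
```

```text
[-0.15415943  0.02441936 -3.55648418] [-0.07293543 -0.05732147 -0.0258166 ] [ 0.52505921 -0.14835685  0.35498306] [ 0.05 -0.12  0.02  0.07 -0.1  -0.02]
```

View pics/l2.png

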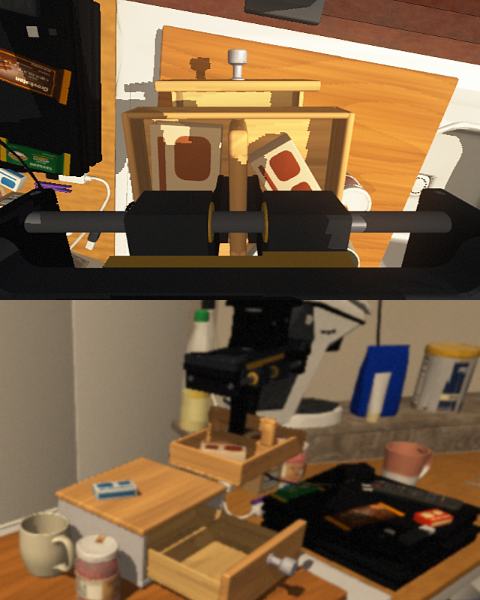

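The caddy hangs level with both boxes in it, its underside about 104 mm above the unit's top. The drawer is open and nothing else has moved.

```bash
python3 -c "
from station import *
print(finish_job())"
```

```text
the job is handed in; nothing more can be done
None
```

The drawer is fully open, and the arm is holding the caddy level and still about 10 cm above the unit with both tea boxes in it; the mug, jar and small box were not disturbed, and I handed the job in at about 16 s.

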